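Stow a reagent jar in a chest with a folding lid stay

TASK

Put the small squat jar away in the lab chest: lift the lid by its bar until you feel the folding stay on its side stretch out and lock, so that the lid stays up by itself, and stand the jar upright on the floor of the free front bay. Then break the stay at its knee and lower the lid gently until it is fully shut. Do not let the lid drop, do not strain the stay, and leave the other things on the bench where they are.

Things in the scene. Friction and masses are not known exactly. Their poses are not given: they have to be found in the camera images.
- chest: grey metal chest fixed to the bench, 220 x 220 x 95 mm high, walls and floor 5 mm, open on top under its lid. Origin at the centre of its underside; front is its -x side, the lid's hinge lies along y on the far upper edge (+x). A 60 mm high partition at x = +5 mm divides it: behind (+x) vials, in front (-x) the free bay, 108 mm (x) by 210 mm (y)
- lid (a joint): angle of the lid, 0 shut, growing as it opens. The stay is fully stretched somewhere between 1.15 and 1.5 rad (it differs from start to start). The lid is a flat plate 219 x 226 x 12 mm, 0.7 kg, and falls shut fast from any angle unless held or the stay is locked
- lid_bar_mid (a point): middle of the lid's bar: a freely turning rubber sleeve, 12 mm diameter, 116 mm long along the chest's y, on two arms beyond the lid's front edge (34 mm clear of it), 257 mm from the hinge axis. Lid shut: 101 mm above the bench, and so seen from the hinge axis 0.023 rad above the lid angle. With the lid up it is the top end, so it can be held from above all along
- hinge_mid (a point): middle of the lid's hinge axis, 95 mm above the bench, 110 mm behind the chest's centre; its axes are the chest's
- stay_foot_mid (a point): centre of the stay's foot, a steel disc of 36 mm on the chest's -y side, 118 mm from the chest's middle plane, 2 mm behind (+x) the chest's centre and 60 mm above the bench. The stay's lower pivot is an eccentric pin on it, 12 mm from this point, from straight forward (-x) to 0.8 rad up or down of that: tightened differently each start, not measured; it does not slip
- stay_lid_pivot (a point): upper pivot of the stay, a pin on a round bracket on the lid's -y side edge, 120 mm from the hinge axis. The stay is two flat steel links: knee to this pivot 89 mm; lower pivot to knee 85 to 93 mm, adjusted differently each start; the knee circles the lower pivot. Lid shut: knee folded forward (-x) of both pivots; as the lid rises it goes up and back until the links are in line
- plate_mark (a point): mark on the lid's side edge where the upper pivot sits at the start; x along the lid. The bracket slips, and the pivot leaves its mark along the lid, when the stretched or locked stay is loaded with more than about 13 N at the lid bar, up or down; 2 mm of slip is too much
- stay_knob_mid (a point): middle of the round rubber knob at the stay's knee: 16 mm diameter, 50 mm long along the chest's y, freely turning, on the outer side, 180 mm to -y of the chest's middle plane. Once the links are in line and the pull on the lid is eased, a light spring and the knob's weight carry the knee 15 mm past the line (+x, away from the robot) against a stop, the lid sinking about 0.03 rad: locked
- stay_upper: upper link of the stay; origin at its pivot on the lid. To break the locked stay pull or push the knob forward (-x), about 5 N, through the line of the links; then the lid's weight drives the folding: only holding the knob and leading it round its circle about the lower pivot, forward and down, or catching the lid, keeps the lid from falling
- jar_mid (a point): centre of the squat amber jar with white screw cap, standing on the bench to the left of the chest, 50 mm diameter, 70 mm high, 0.13 to 0.25 kg; this point is 35 mm above its foot
- bay_floor (a point): centre of the floor of the free front bay, 5 mm above the bench; axes as the chest's
- bottle_a: clear bottle with blue cap, 64 mm diameter, 160 mm high, a bystander; origin under its centre
- bottle_b: another like it, a bystander; origin under its centre
- beaker: empty glass beaker, 70 mm diameter, 90 mm high, a bystander; origin under its centre
- flask: conical glass flask, 84 mm foot, 125 mm high, a bystander; origin under its centre
- dishes: pair of stacked flat dishes, 94 mm diameter, 29 mm high, a bystander; origin under their centre
- spatula: steel spatula lying flat, a bystander
Things that resemble listed ones, but are neither listed nor needed, are in the scene too. What is shaped like the part that bears jar_mid but blue is not meant.

How it is judged:
By the outcome, as a careful person would: the job done as asked, in the order asked, and still so for the second after the job is handed in, with the robot touching nothing.
It also fails if it takes over 72 s, if anything falls off the work surface, if the arm or the gripper's body presses on something with over 40 N, if the wrist force passes 120 N, or if a joint passes its speed limit or range.

ROBOT

A 7-joint arm with a two-finger parallel gripper is mounted at the origin on the work surface. World frame = base frame: x ahead of the robot, y to its left, z up, the work surface at z = 0. Lengths are in mm, angles in rad, forces in N, time in s.
With the tool pointing down it reaches from about 400 to 900 mm from the base axis. Payload 5.5 kg.
Tool frame: the origin (TCP) lies midway between the tips of the shut fingers; the grasp point (between the pads) lies 19 mm behind it (hold_point_z is the distance from the TCP to the grasp point, in mm); z points along the fingers, x is the direction in which the jaws open and shut, and the axes are right-handed (so a half turn about z gives the same grasp; the last joint's range is limited). The gripper opens to 85 mm and grips with 20 to 120 N. Pads are 22 mm wide; open, the fingers measure 114 mm over their backs; the gripper's body (76 mm by 85 mm) begins 54 mm behind the grasp point. The pads swing forward as they close: fully open they stand 13 mm farther back than shut.
Start: joints at [1.391, 0.501, -0.427, 1.55, 0.221, 1.138, -0.21], TCP at [278.538, -587.296, 231.31] pointing down, gripper open.
Joint ranges: [-2.88, 2.88], [-0.31, 2.03], [-1.54, 1.56], [0.2, 2.42], [-1.41, 4.55], [0.19, 2.02], [-2.57, 2.57]. Speed limits (rad/s): [2.57, 2.57, 3.14, 3.14, 3.14, 3.14, 3.14].

INTERFACE

Orientations are given as a rotation vector (axis times angle).
In Python, from plant import * gives the robot as it stands.
- The arm moves only by the tool drive_tool, never from a script. Its argument "increments" is text: rows parted by semicolons, each of 6 numbers parted by spaces: the shift along the world's x, y, z as a fraction of full scale, then the turn, a rotation vector about the world's x, y, z as a fraction of full scale. A call has 1 to 8 rows; each row shifts and turns the pose as measured when the row begins; what a row does not reach is not made up. Full scale, the value 1, is 0.06 m for a shift and 8 degrees for a turn. A row lasts 1/8 s, in which the tool goes at most 62.5 mm and 10.7 degrees, less where a joint would pass 70% of its speed; a pose out of reach is approached as far as the arm can. A call with a number of a shift or a turn outside -1 to 1 is refused whole. A call with a gripper value outside its range is refused whole. "claw" is the closure, from 0 (fully open) to 1 (shut), set as the call begins (left out, the last holds). The fingers move at their own pace and stop on an object; the grip force is fixed at half the most. Time passes only in rows, so rows that do not move let the fingers close. It gives the time, the measured TCP pose, the force and the opening at its end, in the units of the state.
- state(): the state, without advancing time (a new reading comes with each control period).
- read_camera(name): name is "side" or "top" or "wrist"; returns a dict with "frame" (400x640x3 uint8, red, green, blue), "camera_matrix" (3x3 intrinsics, pixels), "extrinsics" (4x4, takes a point from world to camera coordinates); the wrist camera has in their place "mount" (4x4, takes a point from camera to tool coordinates, whose origin is the TCP and whose axes are the tool frame's). Camera axes: x right, y down, z forward; pixel columns grow to the right and rows downward; lengths in mm; the calibration is good to about 2 mm. A picture is of the moment at which its call begins: read the wrist's pose just before it. There is no depth.
- job_done(): hands the job in, once; it reports no verdict.
Trained networks look in a picture, given as the dict that the camera call returned (one of the last four; its "shot" number tells which), for a name from the list of things; names that differ only in an ending like _2 or _b are one class to them, and where a whole thing is asked for, a point or a joint stands for the part that bears it (a point fixed in the world has none). Each returns a list of dicts, best first, with "p" (0 to 1); they miss things now and then, are a little off and sometimes report something else, mostly with a low value. They report only what shows in the picture. A call takes as long as a camera call. They do not tell look-alikes from the thing itself.
- regions_of(target, picture): "region" (400x640 bool, what is visible of it) and "pixel" ([row, column] in pixels, amid what is visible of it).
- tip_of(target, picture): "pixel" ([row, column] in pixels: a listed point, or the origin of a listed thing).
The state is a dict: "t": time; "joint_pos": joint angles; "qd": joint speeds; "tau": joint torques, N m; "tcp_pos": TCP position; "tcp_rot": TCP orientation; "contact_force": force on the tool from outside, world axes, zero at the start; "moment": the same for the moment, N m; "grip_width": finger opening in mm.
Only numpy, scipy, OpenCV 4.12 (cv2) and the standard library are available. Lean on these libraries where they do the work, as an engineer would, in place of code of your own. Each camera call takes 0.05 s, during which the arm holds its last target.

## Working session

There is one attempt and no reset: what is moved stays moved. The work goes in short steps, Python scripts to look and compute and a tool call to move; the robot and the scene stay as the last step left them, time stands still between calls to the robot, and variables do not carry over. Pictures are saved under pics/ and viewed, and the job is handed in when it is done.

Besides the shell and the picture viewer there is one more tool, called after ">>>" in YAML: its name, and indented under it one key for each argument. drive_tool: Moves the arm, as the interface text tells. Its arguments: {"type":"object","properties":{"increments":{"type":"string"},"claw":{"type":"number"}},"required":["increments"]}

```bash
ls; mkdir -p pics
cat > h.py <<'E'
from plant import *
import numpy as np, cv2
def cam(name):
    return read_camera(name)
def save(p,fn,marks=[]):
    im=cv2.cvtColor(p["frame"],cv2.COLOR_RGB2BGR).copy()
    for (r,c) in marks: cv2.drawMarker(im,(int(c),int(r)),(0,0,255),0,10,1)
    cv2.imwrite("pics/"+fn,im)
def Ex(p,st=None):
    if "extrinsics" in p: return np.array(p["extrinsics"])
    T=np.eye(4);T[:3,:3]=cv2.Rodrigues(np.array(st["tcp_rot"],float))[0];T[:3,3]=st["tcp_pos"]
    return np.linalg.inv(T@np.array(p["mount"]))
def ray(p,px,st=None):
    K=np.array(p["camera_matrix"]);E=Ex(p,st)
    d=np.linalg.inv(K)@[px[1],px[0],1]
    R=E[:3,:3];o=-R.T@E[:3,3];d=R.T@d
    return o,d/np.linalg.norm(d)
def atz(p,px,z,st=None):
    o,d=ray(p,px,st);return o+d*(z-o[2])/d[2]
def proj(p,X,st=None):
    E=Ex(p,st);K=np.array(p["camera_matrix"]);c=E[:3,:3]@np.array(X,float)+E[:3,3];u=K@c/c[2];return np.array([u[1],u[0]])
def tri(rs):
    A=np.zeros((3,3));b=np.zeros(3)
    for o,d in rs:
        M=np.eye(3)-np.outer(d,d);A+=M;b+=M@o
    X=np.linalg.solve(A,b)
    return X,[float(np.linalg.norm((np.eye(3)-np.outer(d,d))@(X-o))) for o,d in rs]
E
python3 - <<'E'
from h import *
np.set_printoptions(precision=1,suppress=True)
s=state();print(s["t"],s["tcp_pos"],s["tcp_rot"],s["contact_force"],s["grip_width"])
names=["lid_bar_mid","hinge_mid","stay_foot_mid","stay_lid_pivot","plate_mark","stay_knob_mid","jar_mid","bay_floor","chest","bottle_a","beaker","flask","dishes"]
P={}
for n in ["side","top"]:
    p=cam(n);save(p,n+"0.png");P[n]=p
    E=Ex(p);print(n,"cam pos",-E[:3,:3].T@E[:3,3])
import pickle
pickle.dump(P,open("p0.pkl","wb"))
for t in names:
    for n in P:
        r=tip_of(t,P[n]);print(t,n,[(np.round(q["pixel"],1).tolist(),round(q["p"],2)) for q in r[:4]])
print(state()["t"])
E
```

```text
pics
0.0 [ 278.2 -586.7  230.2] [-2.7  1.7  0. ] [ 0.5  0.4 -0.3] 85.63922240450313
side cam pos [209.3 810.6 779.2]
top cam pos [ 379.3   22.8 1552.3]
lid_bar_mid side [([205.6, 357.9], 0.7)]
lid_bar_mid top [([234.0, 326.7], 0.49)]
hinge_mid side [([177.2, 278.1], 0.86), ([374.6, 281.4], 0.73)]
hinge_mid top []
stay_foot_mid side [([178.6, 334.2], 0.92)]
stay_foot_mid top [([189.6, 367.1], 0.77), ([177.1, 458.9], 0.47)]
stay_lid_pivot side [([311.5, 214.3], 0.24)]
stay_lid_pivot top [([192.6, 366.9], 0.61)]
plate_mark side [([167.6, 333.6], 0.86), ([206.1, 356.6], 0.53), ([155.9, 386.6], 0.5)]
plate_mark top [([192.4, 369.8], 0.86), ([189.6, 328.7], 0.7)]
stay_knob_mid side [([165.6, 370.0], 0.43), ([205.2, 359.1], 0.16)]
stay_knob_mid top []
jar_mid side [([256.8, 290.9], 0.96), ([307.2, 280.8], 0.83), ([317.6, 339.1], 0.7), ([285.6, 318.3], 0.58)]
jar_mid top [([212.7, 217.7], 0.83), ([253.8, 226.8], 0.81), ([229.2, 249.8], 0.79), ([198.5, 266.7], 0.62)]
bay_floor side [([283.8, 318.0], 0.28)]
bay_floor top [([236.2, 325.2], 0.51)]
chest side [([215.4, 311.7], 0.89)]
chest top [([187.4, 327.6], 0.59)]
bottle_a side [([287.4, 249.5], 0.75), ([312.0, 210.5], 0.58), ([168.3, 368.1], 0.37)]
bottle_a top [([182.3, 233.0], 0.88), ([163.0, 206.3], 0.78)]
beaker side [([377.7, 282.1], 0.78)]
beaker top [([235.5, 183.7], 0.73), ([161.9, 206.1], 0.5)]
flask side [([144.8, 348.9], 0.62), ([290.2, 249.1], 0.35)]
flask top [([176.4, 462.8], 0.68), ([220.9, 384.6], 0.58)]
dishes side [([155.8, 387.4], 0.75)]
dishes top [([226.8, 459.6], 0.59)]
1.4
```

View pics/side0.png

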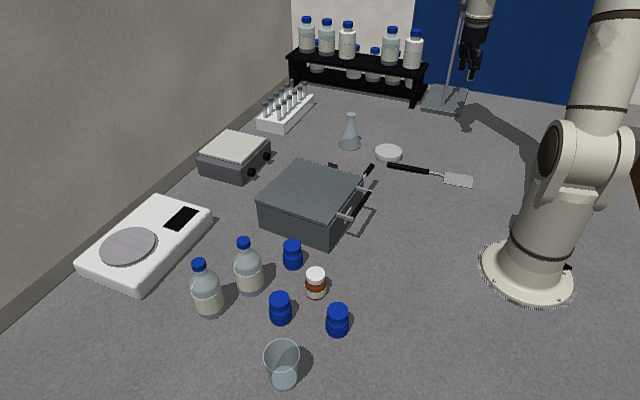

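View pics/top0.png

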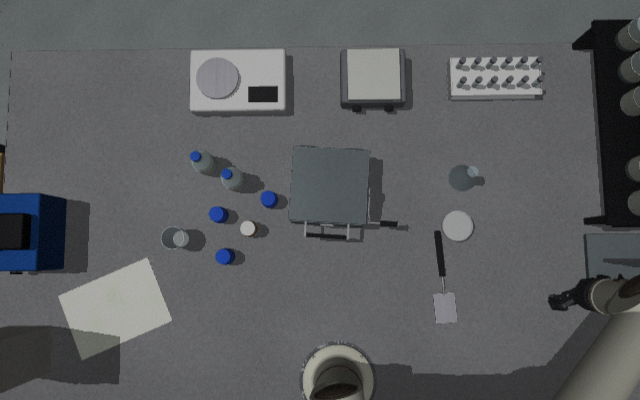

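Run:
```python
import pickle,cv2
P=pickle.load(open("p0.pkl","rb"))
a=cv2.cvtColor(P["top"]["frame"],cv2.COLOR_RGB2BGR)[135:275,180:420];cv2.imwrite("pics/tz.png",cv2.resize(a,None,fx=3.3,fy=3.3,interpolation=2))
a=cv2.cvtColor(P["side"]["frame"],cv2.COLOR_RGB2BGR)[140:340,220:400];cv2.imwrite("pics/sz.png",cv2.resize(a,None,fx=3,fy=3,interpolation=2))
```

```text
(no output)
```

View pics/tz.png

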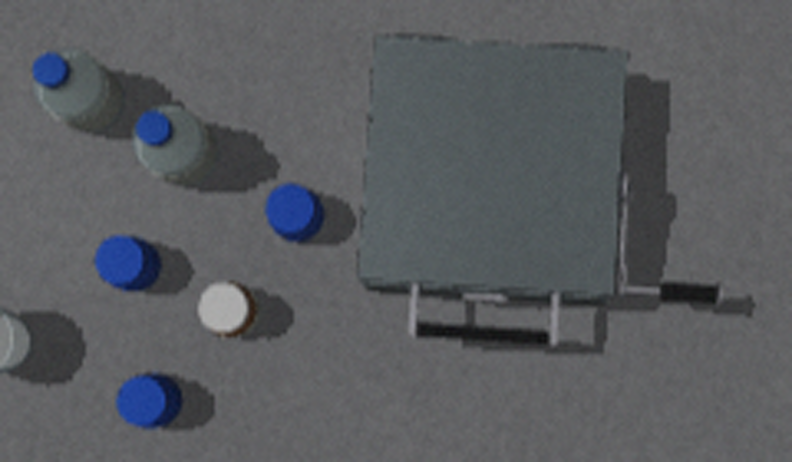

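View pics/sz.png

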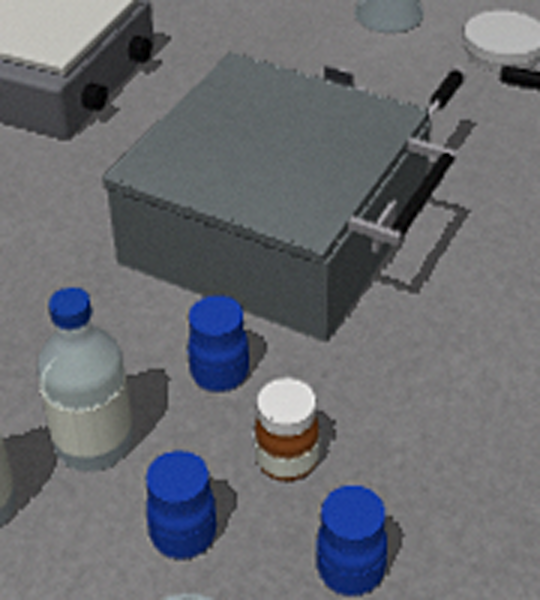

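```bash
cat > m1.py <<'E'
import pickle
import numpy as np
from h import *
np.set_printoptions(precision=1,suppress=True)
P=pickle.load(open("p0.pkl","rb"));T=P["top"];S=P["side"]
t=lambda u,v:(135+v/3.3,180+u/3.3)
s=lambda u,v:(140+v/3,220+u/3)
b1=atz(T,t(413,328),101);b2=atz(T,t(552,338),101);print("bar",b1,b2,(b1+b2)/2,np.linalg.norm(b1-b2),np.arctan2(*(b2-b1)[[0,1]]))
print("bar side",atz(S,s(452,157),101),atz(S,s(395,235),101))
for c in [(376,36),(628,50),(617,297),(360,284)]: print("lid",atz(T,t(*c),107))
for c in [(233,54),(430,108),(325,250),(105,180)]: print("lidS",atz(S,s(*c),107))
print("jar T",atz(T,t(224,308),70),"S",atz(S,s(287,400),70))
print("knob",tri([ray(T,t(690,293)),ray(S,s(446,92))]))
for n,c in [("blueA",(294,212)),("blueB",(122,262)),("blueC",(148,401))]: print(n,atz(T,t(*c),70))
for n,c in [("botb",(154,127)),("bota",(50,69))]: print(n,atz(T,t(*c),160))
E
python3 m1.py
```

```text
bar [434.7  90.7 101. ] [424.6 -31.1 101. ] [429.6  29.8 101. ] 122.2502880170844 -3.0583932490220507
bar side [420.9 -28.7 101. ] [433.   90.4 101. ]
lid [694.7 121.5 107. ]
lid [ 679.  -102.6  107. ]
lid [459.5 -88.3 107. ]
lid [473.6 136.7 107. ]
lidS [671.8 -95.1 107. ]
lidS [460.7 -84.5 107. ]
lidS [477.6 136.3 107. ]
lidS [689.3 128.  107. ]
jar T [455.8 262.   70. ] S [455.8 264.7  70. ]
knob (array([ 464.7, -155.5,   77.9]), [0.7944016350184855, 0.7944016350185995])
blueA [541.9 199.   70. ]
blueB [498.4 354.5  70. ]
blueC [373.5 329.7  70. ]
botb [606.6 308.2 160. ]
bota [658.2 398.2 160. ]
```

>>> drive_tool:
  increments: "0.23 0.93 0 0 0 0.68;0.23 0.93 0 0 0 0.68;0.23 0.93 0 0 0 0.68;0.23 0.93 0 0 0 0.68;0.23 0.93 0 0 0 0.68;0.23 0.93 0 0 0 0.68;0.23 0.93 0 0 0 0.68;0.23 0.93 0 0 0 0.68"
  claw: 0.6

```text
t: 2.4
tcp_pos: [389.3, -133.0, 232.1]
tcp_rot: [3.088, -0.551, 0.011]
contact_force: [1.3, 0.1, 0.4]
grip_width: 34.2
```

>>> drive_tool:
  increments: "0.23 0.93 -0.2 0 0 0.7;0.23 0.93 -0.2 0 0 0.7;0.2 0.8 -0.1 0 0 0.6;0 0 0 0 0 0"
  claw: 0.62

```text
t: 2.9
tcp_pos: [431.3, 35.8, 203.7]
tcp_rot: [3.135, -0.089, 0.024]
contact_force: [0.5, -0.2, -0.5]
grip_width: 32.4
```

```bash
cat > w.py <<'E'
from h import *
import sys,pickle
np.set_printoptions(precision=2,suppress=True)
s=state();p=cam("wrist");save(p,sys.argv[1]);print(s["t"],s["tcp_pos"],s["tcp_rot"],s["contact_force"],s["grip_width"]); print(np.array(p["mount"]))
pickle.dump((s,{k:p[k] for k in p}),open("w.pkl","wb"))
for n in sys.argv[2:]:
    print(n,[(np.round(q["pixel"],1).tolist(),round(q["p"],2),np.round(atz(p,q["pixel"],101,s),1).tolist()) for q in tip_of(n,p)[:3]])
E
python3 w.py w1.png lid_bar_mid
```

```text
2.9 [431.32  35.81 203.74] [ 3.13 -0.09  0.02] [ 0.47 -0.16 -0.52] 32.40107113131594
[[   1.     -0.      0.      0.79]
 [   0.      0.96    0.29  -74.25]
 [  -0.     -0.29    0.96 -142.84]
 [   0.      0.      0.      1.  ]]
lid_bar_mid [([212.7, 315.0], 0.69, [430.4, 29.6, 101.0])]
```

View pics/w1.png

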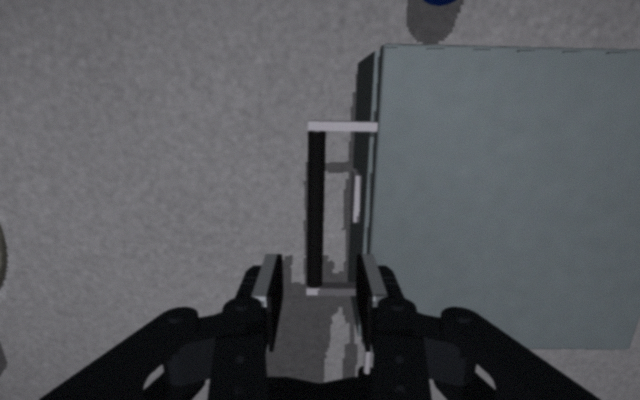

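```bash
cat > m2.py <<'E'
from h import *
import pickle
s,p=pickle.load(open("w.pkl","rb"))
a=atz(p,(132,317),101,s);b=atz(p,(288,314),101,s);print(a,b,(a+b)/2,np.degrees(np.arctan2((a-b)[0],(a-b)[1])))
for c in [(45,383),(45,639),(349,629)]: print(atz(p,c,107,s))
R=cv2.Rodrigues(np.array(s["tcp_rot"]))[0];print(R.round(4))
E
python3 m2.py
```

```text
[435.22523039  87.01454057 101.        ] [425.91887178 -31.93500838 101.        ] [430.57205108  27.5397661  101.        ] 4.473586392550655
[479.11174306 138.13334481 107.        ]
[639.50388425 129.31942998 107.        ]
[ 679.65749307 -101.51766507  107.        ]
[[ 0.9983 -0.0567  0.015 ]
 [-0.0567 -0.9984 -0.0057]
 [ 0.0153  0.0049 -0.9999]]
```

```bash
cat >> m1.py <<'E'
print("handle",tri([ray(T,t(465,296)),ray(S,s(378,248))]),tri([ray(T,t(507,298)),ray(S,s(395,205))]))
E
python3 m1.py|tail -1
```

```text
handle (array([464.2,  45.2,  36.9]), [1.8283795685387827, 1.8283795685387716]) (array([461.6,   7.2,  58.8]), [0.8972013245520704, 0.8972013245521038])
```

>>> drive_tool:
  increments: "-0.03 -0.11 -0.8 0.04 0.1 -0.09;0 0 -0.4 0 0 0;0 0 0 0 0 0"
  claw: 0.68

```text
t: 3.38
tcp_pos: [430.0, 19.0, 130.7]
tcp_rot: [3.132, -0.136, 0.003]
contact_force: [-0.3, 0.5, 0.6]
grip_width: 27.5
```

>>> drive_tool:
  increments: "0 0.12 -0.6 0 0 0.08;0 0 -0.22 0 0 0;0 0 0 0 0 0"

```text
t: 3.75
tcp_pos: [432.6, 22.5, 83.5]
tcp_rot: [3.13, -0.129, 0.01]
contact_force: [0.5, 0.2, -0.1]
grip_width: 27.3
```

>>> drive_tool:
  increments: "-0.05 0.05 -0.02 0 0 0;0 0 0 0 0 0"

```text
t: 4.0
tcp_pos: [431.0, 25.1, 84.2]
tcp_rot: [3.129, -0.131, 0.015]
contact_force: [0.0, -0.3, -0.1]
grip_width: 27.1
```

```bash
python3 w.py w2.png
```

```text
4.0 [430.96  25.14  84.23] [ 3.13 -0.13  0.01] [ 0.04 -0.28 -0.06] 27.134874488302078
[[   1.     -0.      0.      0.79]
 [   0.      0.96    0.29  -74.27]
 [  -0.     -0.29    0.96 -142.84]
 [   0.      0.      0.      1.  ]]
```

View pics/w2.png

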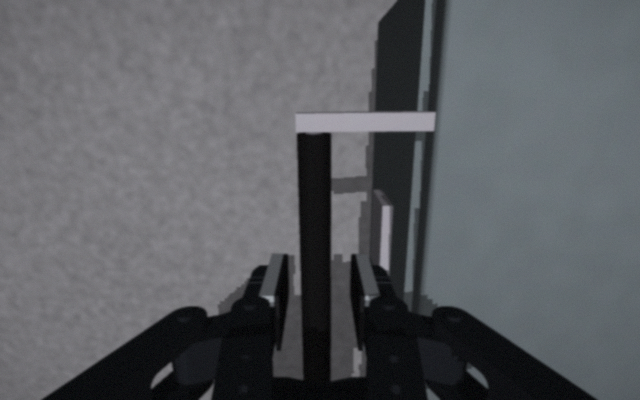

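>>> drive_tool:
  increments: "0 0 0 0 0 0;0 0 0 0 0 0;0 0 0 0 0 0"
  claw: 1

```text
t: 4.42
tcp_pos: [429.6, 25.0, 84.5]
tcp_rot: [3.128, -0.131, 0.012]
contact_force: [-1.2, -0.0, -2.5]
grip_width: 9.7
```

>>> drive_tool:
  increments: "0.01 0 0.2 0 0 0;0.025 -0.002 0.3 0 0 0;0.06 -0.004 0.42 0 0 0;0.1 -0.007 0.42 0 0 0"

```text
t: 4.92
tcp_pos: [445.5, 23.9, 168.4]
tcp_rot: [3.13, -0.13, 0.022]
contact_force: [12.2, -3.4, -10.1]
grip_width: 10.1
```

```bash
cat > arc.py <<'E'
# args: none. reports bar angle from TCP, given offset
from h import *
import sys
s=state();H=np.array([685.2,12.4,95.]);ex=np.array([.9976,-.0689,0])
off=float(sys.argv[1]) if len(sys.argv)>1 else 17
R=cv2.Rodrigues(np.array(s["tcp_rot"]))[0]
b=np.array(s["tcp_pos"])-R[:,2]*off
u=-(b-H)@ex;w=b[2]-95
print(s["t"],"phi",round(np.arctan2(w,u),4),"theta",round(np.arctan2(w,u)-.023,4),"r",round(np.hypot(u,w),1),"F",np.round(s["contact_force"],1),"M",np.round(s["moment"],2),"gw",round(s["grip_width"],1),"tcp",np.round(s["tcp_pos"],1),"zaxis",R[:,2].round(3),"lat",((b-H)@[.0689,.9976,0]).round(1))
E
python3 arc.py
```

```text
4.925 phi 0.3602 theta 0.3372 r 256.6 F [ 12.2  -3.4 -10.1] M [-0.63 -2.5   0.02] gw 10.1 tcp [445.5  23.9 168.4] zaxis [ 0.014 -0.009 -1.   ] lat -4.9
```

>>> drive_tool:
  increments: "0.134 -0.009 0.316 0 0 0;0.158 -0.011 0.304 0 0 0;0.182 -0.013 0.29 0 0 0;0.205 -0.014 0.275 0 0 0;0.226 -0.016 0.258 0 0 0"

```text
t: 5.55
tcp_pos: [505.4, 19.3, 261.3]
tcp_rot: [3.132, -0.13, 0.042]
contact_force: [11.8, 1.1, -16.2]
grip_width: 10.0
```

```bash
python3 arc.py
```

```text
5.55 phi 0.7935 theta 0.7705 r 257.1 F [ 11.8   1.1 -16.2] M [ 0.13 -2.27 -0.02] gw 10.0 tcp [505.4  19.3 261.3] zaxis [ 0.026 -0.008 -1.   ] lat -5.4
```

>>> drive_tool:
  increments: "0.265 -0.018 0.22 0 0 0;0.28 -0.019 0.2 0 0 0;0.01 0 -0.01 0 0 0;0 0 0 0 0 0"

```text
t: 6.05
tcp_pos: [537.1, 16.9, 287.9]
tcp_rot: [3.132, -0.129, 0.036]
contact_force: [0.7, -0.4, -5.3]
grip_width: 9.5
```

```bash
python3 arc.py
```

```text
6.05 phi 0.9553 theta 0.9323 r 257.1 F [ 0.7 -0.4 -5.3] M [-0.03 -0.22  0.  ] gw 9.5 tcp [537.1  16.9 287.9] zaxis [ 0.022 -0.008 -1.   ] lat -5.6
```

>>> drive_tool:
  increments: "0.22 -0.015 0.137 0 0 0;0.225 -0.015 0.125 0 0 0;0.195 -0.013 0.094 0 0 0;0 0 0 0 0 0"

```text
t: 6.55
tcp_pos: [571.7, 14.2, 308.7]
tcp_rot: [3.129, -0.127, 0.025]
contact_force: [-0.5, -1.3, 0.1]
grip_width: 9.8
```

```bash
python3 arc.py
```

```text
6.55 phi 1.1133 theta 1.0903 r 257.2 F [-0.5 -1.3  0.1] M [-0.19  0.27 -0.03] gw 9.8 tcp [571.7  14.2 308.7] zaxis [ 0.016 -0.01  -1.   ] lat -5.9
```

```bash
cat > ts.py <<'E'
from h import *
import sys,pickle
tag=sys.argv[1];P={}
for n in ["top","side"]:
    p=cam(n);save(p,f"{n}_{tag}.png");P[n]=p
pickle.dump(P,open(f"p_{tag}.pkl","wb"))
for t in sys.argv[2:]:
    for n in P: print(t,n,[(np.round(q["pixel"],1).tolist(),round(q["p"],2)) for q in tip_of(t,P[n])[:3]])
a=P["top"]["frame"][135:275,230:420];b=P["side"]["frame"][80:260,220:420]
a=cv2.resize(a,None,fx=2,fy=2,interpolation=2);b=cv2.resize(b,None,fx=2,fy=2,interpolation=2)
h=max(a.shape[0],b.shape[0]);f=lambda x:cv2.copyMakeBorder(x,0,h-x.shape[0],0,0,0)
cv2.imwrite(f"pics/z_{tag}.png",cv2.cvtColor(np.hstack([f(a),f(b)]),cv2.COLOR_RGB2BGR))
E
python3 ts.py a stay_knob_mid
```

```text
stay_knob_mid top [([191.7, 389.6], 0.69)]
stay_knob_mid side [([143.6, 342.6], 0.47)]
```

View pics/z_a.png

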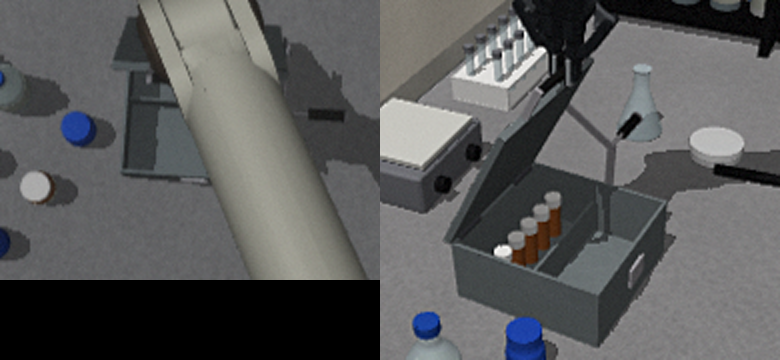

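```bash
cat > knee.py <<'E'
from h import *
import pickle,sys
C=np.array([575.5,20,0]);ex=np.array([.9976,-.0689,0]);ey=np.array([.0689,.9976,0])
def loc(X): d=X-C; return np.array([d@ex,d@ey,X[2]])
def glob(l): return C+l[0]*ex+l[1]*ey+np.array([0,0,l[2]])
if __name__=="__main__":
    np.set_printoptions(precision=1,suppress=True)
    P=pickle.load(open("p_a.pkl","rb"))
    for tp,sp in [((192,391.5),(143.5,345)),((191.7,389.6),(143.6,342.6))]:
        X,e=tri([ray(P["top"],tp),ray(P["side"],sp)]);print(X,loc(X),e)
    k0=np.array([-98.4,78.]);
    from scipy.optimize import brentq
    for L in (85,89,93):
      for a in (-.8,-.4,0,.4,.8):
        lp=np.array([2-12*np.cos(a),60+12*np.sin(a)])
        def kn(th,b=0):
            # upper pivot angle offset assume 0 (on plate line)
            up=np.array([110-120*np.cos(th+b),95+120*np.sin(th+b)])
            d=up-lp;D=np.hypot(*d);
            if D>L+89: return D,None
            x=(D*D+L*L-89*89)/2/D;h=np.sqrt(max(L*L-x*x,0));u=d/D
            n=np.array([-u[1],u[0]]);k=lp+x*u+h*n
            k2=lp+x*u-h*n
            return D,(k if k[0]<k2[0] else k2)
        try: st=brentq(lambda th:kn(th)[0]-(L+89),0.9,2.2)
        except Exception as e: st=None
        print(L,a,"stretch",st,"knee0",kn(0)[1],"knee@1.09",kn(1.09)[1])
E
python3 knee.py
```

```text
[ 546.8 -156.2  153.3] [ -16.5 -177.7  153.3] [2.215284319589038, 2.2152843195888723]
[ 549.7 -150.   155.4] [ -14.  -171.3  155.4] [0.07474100575711957, 0.07474100575697991]
85 -0.8 stretch 1.2267999951034756 knee0 [-91.1  58.3] knee@1.09 [ -6.3 136.4]
85 -0.4 stretch 1.2533972271566136 knee0 [-93.6  64.4] knee@1.09 [-10.2 140.3]
85 0 stretch 1.2953689818689713 knee0 [-94.7  67.6] knee@1.09 [-14.3 144.9]
85 0.4 stretch 1.3479149598281843 knee0 [-94.   65.7] knee@1.09 [-17.6 149.2]
85 0.8 stretch 1.4050520495692158 knee0 [-90.6  57.3] knee@1.09 [-19.9 152.5]
89 -0.8 stretch 1.2740503165196346 knee0 [-94.1  66. ] knee@1.09 [-10.2 140.3]
89 -0.4 stretch 1.3001697980203581 knee0 [-96.3  73.1] knee@1.09 [-13.7 144.2]
89 0 stretch 1.3423304418405517 knee0 [-97.3  77.5] knee@1.09 [-17.2 148.7]
89 0.4 stretch 1.395733256475486 knee0 [-97.2  77.1] knee@1.09 [-20.2 153. ]
89 0.8 stretch 1.4543918654138546 knee0 [-95.4  69.8] knee@1.09 [-22.2 156.2]
93 -0.8 stretch 1.3225188556787124 knee0 [-96.5  74.2] knee@1.09 [-13.6 144.1]
93 -0.4 stretch 1.3481221742399976 knee0 [-98.1  82.2] knee@1.09 [-16.7 148. ]
93 0 stretch 1.3904868225786884 knee0 [-98.7  87.9] knee@1.09 [-19.8 152.5]
93 0.4 stretch 1.4448162318819853 knee0 [-98.8  89.1] knee@1.09 [-22.5 156.7]
93 0.8 stretch 1.505125273957382 knee0 [-98.2  83.2] knee@1.09 [-24.2 159.9]
```

>>> drive_tool:
  increments: "0.234 -0.016 0.107 0 0 0;0.24 -0.016 0.093 0 0 0;0.205 -0.014 0.07 0 0 0;0 0 0 0 0 0"

```text
t: 7.25
tcp_pos: [611.1, 11.2, 324.5]
tcp_rot: [3.128, -0.126, 0.021]
contact_force: [-1.1, -1.1, 2.8]
grip_width: 9.9
```

```bash
python3 arc.py
```

```text
7.25 phi 1.2788 theta 1.2558 r 257.4 F [-1.1 -1.1  2.8] M [-0.25  0.24  0.  ] gw 9.9 tcp [611.1  11.2 324.5] zaxis [ 0.013 -0.012 -1.   ] lat -6.1
```

>>> drive_tool:
  increments: "0.05 -0.003 0.013 0 0 0;0.05 -0.003 0.013 0 0 0;0.05 -0.003 0.012 0 0 0"

```text
t: 7.62
tcp_pos: [620.0, 10.5, 327.0]
tcp_rot: [3.127, -0.126, 0.022]
contact_force: [-1.3, -2.0, 3.1]
grip_width: 10.1
```

```bash
python3 arc.py
```

```text
7.625 phi 1.315 theta 1.292 r 257.4 F [-1.3 -2.   3.1] M [-0.15  0.16 -0.05] gw 10.1 tcp [620.   10.5 327. ] zaxis [ 0.013 -0.013 -1.   ] lat -6.2
```

>>> drive_tool:
  increments: "0.05 -0.003 0.012 0 0 0;0.04 -0.003 0.01 0 0 0;0.04 -0.003 0.009 0 0 0"

```text
t: 8.0
tcp_pos: [628.8, 9.8, 329.2]
tcp_rot: [3.127, -0.126, 0.024]
contact_force: [-0.3, -1.5, 3.1]
grip_width: 10.0
```

>>> drive_tool:
  increments: "0.04 -0.003 0.008 0 0 0"

```text
t: 8.12
tcp_pos: [631.6, 9.6, 329.8]
tcp_rot: [3.127, -0.126, 0.025]
contact_force: [0.6, -1.8, 2.2]
grip_width: 9.8
```

>>> drive_tool:
  increments: "0.04 -0.003 0.008 0 0 0"

```text
t: 8.25
tcp_pos: [634.7, 9.4, 330.5]
tcp_rot: [3.127, -0.126, 0.026]
contact_force: [1.4, -1.0, 2.2]
grip_width: 9.8
```

>>> drive_tool:
  increments: "0.033 -0.002 0.007 0 0 0"

```text
t: 8.38
tcp_pos: [635.4, 9.3, 330.6]
tcp_rot: [3.127, -0.126, 0.021]
contact_force: [-5.5, -1.0, 4.8]
grip_width: 9.6
```

>>> drive_tool:
  increments: "0.033 -0.002 0.006 0 0 0"

```text
t: 8.5
tcp_pos: [635.8, 9.2, 330.7]
tcp_rot: [3.126, -0.125, 0.015]
contact_force: [-6.8, -0.8, 5.9]
grip_width: 9.8
```

>>> drive_tool:
  increments: "0.033 -0.002 0.006 0 0 0"

```text
t: 8.62
tcp_pos: [636.0, 9.2, 330.7]
tcp_rot: [3.125, -0.125, 0.008]
contact_force: [-6.3, -1.6, 4.9]
grip_width: 9.5
```

>>> drive_tool:
  increments: "-0.02 0.001 -0.004 0 0 0;-0.025 0.002 -0.005 0 0 0;-0.025 0.002 -0.005 0 0 0"

```text
t: 9.0
tcp_pos: [629.3, 9.8, 329.3]
tcp_rot: [3.124, -0.124, -0.0]
contact_force: [-3.1, -1.3, 3.6]
grip_width: 9.7
```

```bash
python3 arc.py; python3 ts.py b
```

```text
9.0 phi 1.3533 theta 1.3303 r 257.4 F [-3.1 -1.3  3.6] M [-0.17  0.58 -0.03] gw 9.7 tcp [629.3   9.8 329.3] zaxis [-0.001 -0.015 -1.   ] lat -6.2
```

View pics/z_b.png

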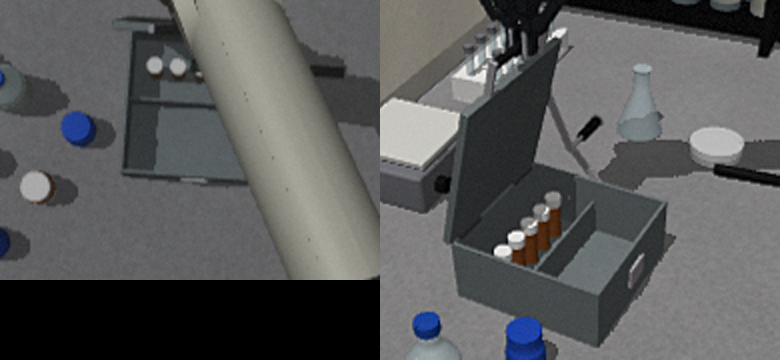

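>>> drive_tool:
  increments: "-0.02 0.001 -0.004 0 0 0;0 0 0 0 0 0"

```text
t: 9.35
tcp_pos: [628.1, 9.9, 329.1]
tcp_rot: [3.124, -0.124, -0.0]
contact_force: [-2.8, -0.9, 3.9]
grip_width: 9.9
```

```bash
python3 arc.py; python3 ts.py c
python3 - <<'E'
from knee import *
for t,tp,sp in [("b",(170.5,393.7),(144,324))]:
    P=pickle.load(open(f"p_{t}.pkl","rb"))
    X,e=tri([ray(P["top"],tp),ray(P["side"],sp)]);print(X,loc(X),e)
E
```

```text
9.35 phi 1.3483 theta 1.3253 r 257.4 F [-2.8 -0.9  3.9] M [-0.22  0.73 -0.12] gw 9.9 tcp [628.1   9.9 329.1] zaxis [-0.001 -0.015 -1.   ] lat -6.2
[ 614.83169781 -166.30808135  129.1328203 ] [  52.07392854 -183.15098797  129.1328203 ] [0.83605750469581, 0.8360575046959674]
```

View pics/z_c.png

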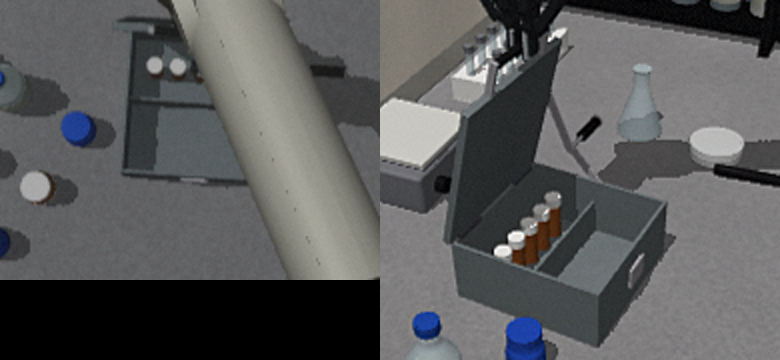

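>>> drive_tool:
  increments: "0 0 0 0 0 0;0 0 0 0 0 0;0 0 0 0 0 0"
  claw: 0.68

```text
t: 9.82
tcp_pos: [629.2, 10.6, 328.2]
tcp_rot: [3.126, -0.123, 0.003]
contact_force: [-0.0, 1.0, 0.5]
grip_width: 27.1
```

>>> drive_tool:
  increments: "0 0 0.3 0 0 0;0 0 0.7 0 0 0;0 0 0 0 0 0"

```text
t: 10.2
tcp_pos: [629.6, 11.1, 392.3]
tcp_rot: [3.127, -0.122, 0.005]
contact_force: [-0.6, 0.1, 0.2]
grip_width: 27.3
```

```bash
python3 arc.py; python3 ts.py d
```

```text
10.2 phi 1.3963 theta 1.3733 r 319.1 F [-0.6  0.1  0.2] M [-0.02 -0.03  0.01] gw 27.3 tcp [629.6  11.1 392.3] zaxis [ 0.003 -0.012 -1.   ] lat -4.9
```

View pics/z_d.png

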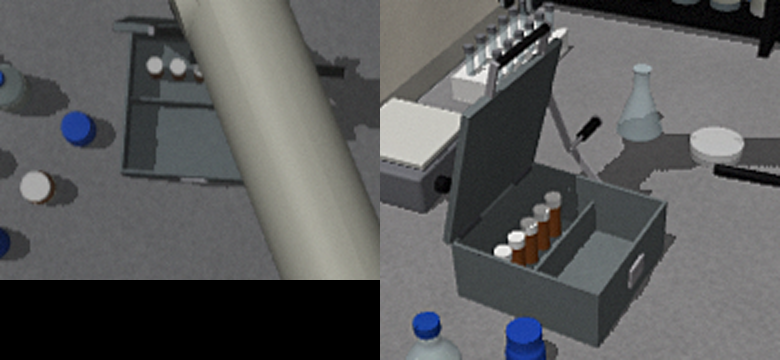

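```bash
python3 -c "
from h import *
s=state();print(np.round(s['joint_pos'],2))"
```

```text
[ 0.56  0.47 -0.93  1.38  0.38  1.48 -0.43]
```

>>> drive_tool:
  increments: "-0.4 0.5 0 0 0 1;-0.42 0.6 0 0 0 1;-0.42 0.6 -0.2 0 0 1;-0.42 0.6 -0.3 0 0 1;-0.42 0.6 -0.4 0 0 1;-0.42 0.6 -0.5 0 0 1;-0.3 0.5 -0.5 0 0 1;0 0 0 0 0 1"
  claw: 0

```text
t: 11.3
tcp_pos: [451.6, 252.4, 267.1]
tcp_rot: [2.689, 1.597, 0.001]
contact_force: [0.2, -0.2, 0.7]
grip_width: 85.1
```

```bash
python3 arc.py;python3 -c "
from h import *
s=state();print(np.round(s['joint_pos'],2));R=cv2.Rodrigues(np.array(s['tcp_rot']))[0];print(R.round(3))"
```

```text
11.3 phi 0.6479 theta 0.6249 r 313.3 F [ 0.2 -0.2  0.7] M [-0.05 -0.02  0.04] gw 85.1 tcp [451.6 252.4 267.1] zaxis [ 0.008 -0.012 -1.   ] lat 223.6
[ 0.41  0.45 -1.25  1.82  0.48  1.21  0.08]
[[ 0.478  0.878  0.008]
 [ 0.878 -0.478 -0.012]
 [-0.007  0.013 -1.   ]]
```

>>> drive_tool:
  increments: "0.05 0.1 -0.6 0 0 1;0 0.05 -0.8 0 0 1;0 0 -0.5 0 0 1;0 0 0 0 0 0"

```text
t: 11.8
tcp_pos: [452.9, 260.9, 148.2]
tcp_rot: [2.284, 2.139, 0.002]
contact_force: [-0.0, 0.3, 0.1]
grip_width: 85.4
```

```bash
python3 w.py w3.png; python3 -c "
from h import *
import pickle
s,p=pickle.load(open('w.pkl','rb'))
for z in (35,):
  print([(q['p'],q['pixel'],atz(p,q['pixel'],35,s)) for q in tip_of('jar_mid',p)])
print('cap predicted',proj(p,(456,263,70),s))
"
```

```text
11.8 [452.87 260.87 148.18] [2.28 2.14 0.  ] [-0.03  0.29  0.1 ] 85.41663157075952
[[   1.     -0.      0.     -0.1 ]
 [   0.      0.96    0.29  -73.57]
 [  -0.     -0.29    0.96 -142.85]
 [   0.      0.      0.      1.  ]]
[(0.96, [309.6, 259.1], array([545.62010469, 204.1495189 ,  35.        ])), (0.58, [250.4, 445.5], array([501.32930693, 356.01402425,  35.        ]))]
cap predicted [217.82946354 323.39293022]
```

View pics/w3.png

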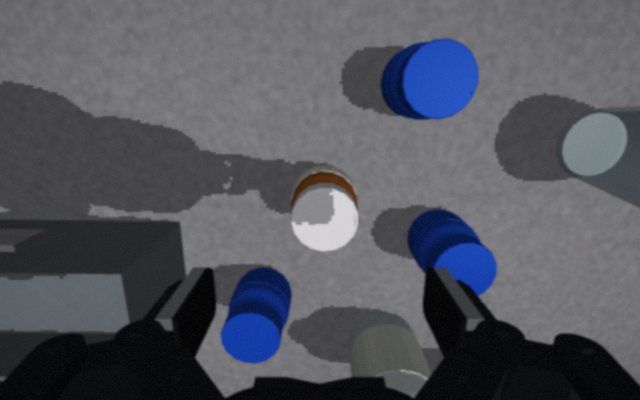

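>>> drive_tool:
  increments: "0.05 0.03 -0.5 0 0 0;0 0 -0.7 0 0 0;0 0 -0.5 0 0 0;0 0 0 0 0 0"
  claw: 0.15

```text
t: 12.4
tcp_pos: [464.0, 266.6, 54.4]
tcp_rot: [2.295, 2.117, 0.029]
contact_force: [0.0, 0.6, 1.1]
grip_width: 72.7
```

>>> drive_tool:
  increments: "-0.13 -0.06 -0.15 -0.05 0.05 0;-0.02 -0.01 -0.22 0 0 0;0 0 0 0 0 0"

```text
t: 12.78
tcp_pos: [457.3, 263.6, 35.2]
tcp_rot: [2.296, 2.112, 0.022]
contact_force: [-0.3, -0.1, -0.4]
grip_width: 72.7
```

```bash
python3 w.py w4.png;python3 arc.py
```

```text
12.775 [457.25 263.6   35.21] [2.3  2.11 0.02] [-0.27 -0.11 -0.44] 72.73197042002052
[[   1.     -0.      0.     -0.08]
 [   0.      0.96    0.29  -73.56]
 [  -0.     -0.29    0.96 -142.83]
 [   0.      0.      0.      1.  ]]
12.825 phi -0.1711 theta -0.1941 r 248.5 F [-0.1 -0.2 -0.3] M [ 0.03 -0.    0.  ] gw 72.6 tcp [457.5 264.   35.7] zaxis [ 0.026 -0.006 -1.   ] lat 235.4
```

View pics/w4.png

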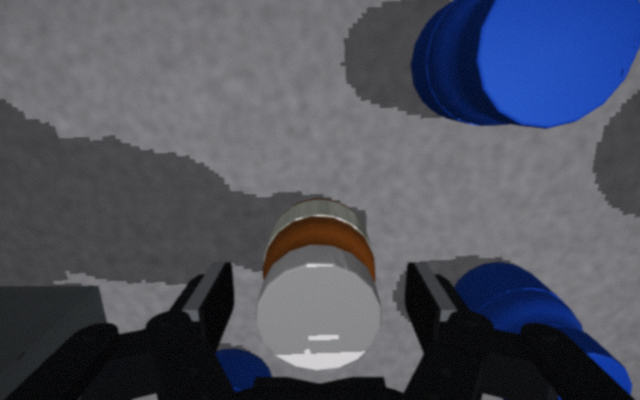

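>>> drive_tool:
  increments: "-0.02 -0.02 -0.1 0.04 0.19 0;0 0 0 0 0 0"

```text
t: 13.08
tcp_pos: [456.9, 262.9, 29.9]
tcp_rot: [-2.311, -2.126, 0.001]
contact_force: [0.4, 0.0, -0.1]
grip_width: 72.6
```

>>> drive_tool:
  increments: "0 0 0 0 0 0;0 0 0 0 0 0;0 0 0 0 0 0"
  claw: 1

```text
t: 13.45
tcp_pos: [457.2, 263.0, 30.6]
tcp_rot: [-2.312, -2.125, 0.001]
contact_force: [-0.5, 0.3, -1.4]
grip_width: 46.8
```

```bash
python3 arc.py
```

```text
13.45 phi -0.1915 theta -0.2145 r 249.3 F [-0.5  0.3 -1.4] M [-0.04 -0.03  0.03] gw 46.8 tcp [457.2 263.   30.6] zaxis [-0.001  0.    -1.   ] lat 234.3
```

>>> drive_tool:
  increments: "0 0 0.5 0 0 0;0 0 0.9 0 0 0;0 0 0.9 0 0 0;0.15 -0.5 0.2 0 0 0;0.25 -0.8 0 0 0 0;0.25 -0.8 0 0 0 0;0.25 -0.8 0 0 0 0;0 0 0 0 0 0"

```text
t: 14.45
tcp_pos: [509.7, 83.2, 184.0]
tcp_rot: [-2.308, -2.13, 0.005]
contact_force: [-0.0, 0.9, -1.7]
grip_width: 46.6
```

```bash
python3 arc.py;python3 -c "
from h import *
s=state();R=cv2.Rodrigues(np.array(s['tcp_rot']))[0];print(R.round(3))"
```

```text
14.45 phi 0.5322 theta 0.5092 r 208.8 F [-0.   0.9 -1.7] M [0.08 0.04 0.01] gw 46.6 tcp [509.7  83.2 184. ] zaxis [-0.003 -0.002 -1.   ] lat 58.6
[[ 0.08   0.997 -0.003]
 [ 0.997 -0.08  -0.002]
 [-0.002 -0.002 -1.   ]]
```

>>> drive_tool:
  increments: "0.15 -0.6 0 0 0 0;0.1 -0.35 -0.3 0 0 0;0 0 -0.3 0 0 0;0 0 0 0 0 0"

```text
t: 14.95
tcp_pos: [522.8, 28.2, 144.7]
tcp_rot: [-2.302, -2.132, 0.004]
contact_force: [-0.2, 0.6, -1.1]
grip_width: 46.8
```

```bash
python3 arc.py;python3 ts.py e
```

```text
14.95 phi 0.3884 theta 0.3654 r 176.2 F [-0.2  0.6 -1.1] M [-0.03  0.05 -0.03] gw 46.8 tcp [522.8  28.2 144.7] zaxis [-0.004  0.001 -1.   ] lat 4.6
```

View pics/z_e.png

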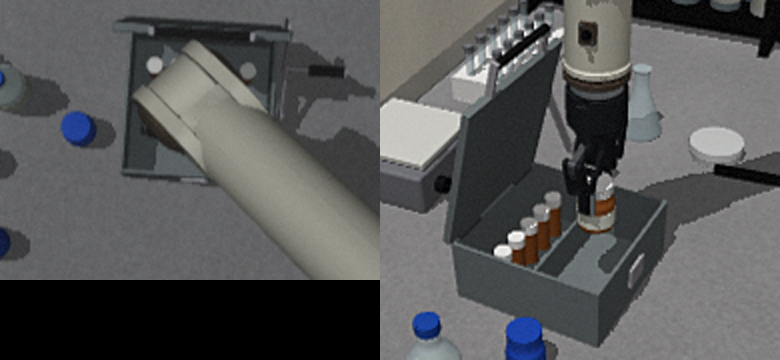

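>>> drive_tool:
  increments: "0.03 -0.06 -0.5 0 0 0;0 0 -0.6 0 0 0;0 0 -0.5 0 0 0;0 0 0 0 0 0"

```text
t: 15.55
tcp_pos: [527.7, 31.3, 51.2]
tcp_rot: [2.296, 2.144, 0.009]
contact_force: [0.1, -0.9, -1.5]
grip_width: 46.8
```

>>> drive_tool:
  increments: "-0.03 -0.05 -0.2 0 0 0;0 0 -0.02 0 0 0;0 0 0 0 0 0"

```text
t: 15.92
tcp_pos: [528.0, 30.0, 40.5]
tcp_rot: [2.292, 2.144, 0.015]
contact_force: [-0.1, 0.5, -1.8]
grip_width: 46.9
```

```bash
python3 arc.py
```

```text
15.925 phi -0.2327 theta -0.2557 r 162.6 F [-0.1  0.5 -1.8] M [0.01 0.01 0.01] gw 46.9 tcp [528.   30.   40.5] zaxis [ 0.009  0.004 -1.   ] lat 6.6
```

>>> drive_tool:
  increments: "0 0 -0.04 -0.03 0.06 0;0 0 -0.03 0 0 0;0 0 0 0 0 0"

```text
t: 16.3
tcp_pos: [529.0, 29.7, 37.2]
tcp_rot: [2.294, 2.144, 0.002]
contact_force: [0.3, -0.9, -2.2]
grip_width: 46.6
```

>>> drive_tool:
  increments: "0 0 -0.03 0 0 0;0 0 0 0 0 0"

```text
t: 16.55
tcp_pos: [529.3, 29.7, 35.5]
tcp_rot: [2.293, 2.144, 0.003]
contact_force: [-0.3, -0.7, -1.2]
grip_width: 46.5
```

>>> drive_tool:
  increments: "0 0 -0.025 0 0 0;0 0 0 0 0 0"

```text
t: 16.8
tcp_pos: [529.5, 29.9, 35.7]
tcp_rot: [2.292, 2.143, 0.002]
contact_force: [0.0, -1.3, -0.9]
grip_width: 46.7
```

>>> drive_tool:
  increments: "0 0 0 0 0 0;0 0 0 0 0 0;0 0 0 0 0 0"
  claw: 0.15

```text
t: 17.18
tcp_pos: [529.7, 29.9, 35.6]
tcp_rot: [2.292, 2.143, 0.003]
contact_force: [0.1, -0.1, -0.2]
grip_width: 72.8
```

>>> drive_tool:
  increments: "0 0 0.4 0 0 0;0 0 0.8 0 0 0;0 0 0.8 0 0 0;0 0 0 0 0 0"

```text
t: 17.68
tcp_pos: [528.7, 30.3, 157.9]
tcp_rot: [2.293, 2.145, 0.001]
contact_force: [0.6, -0.2, 0.2]
grip_width: 72.8
```

```bash
python3 w.py w5.png;python3 ts.py f
```

```text
17.675 [528.7   30.25 157.9 ] [2.29 2.15 0.  ] [ 0.59 -0.17  0.19] 72.82020424056891
[[   1.     -0.      0.     -0.09]
 [   0.      0.96    0.29  -73.57]
 [  -0.     -0.29    0.96 -142.85]
 [   0.      0.      0.      1.  ]]
```

View pics/w5.png

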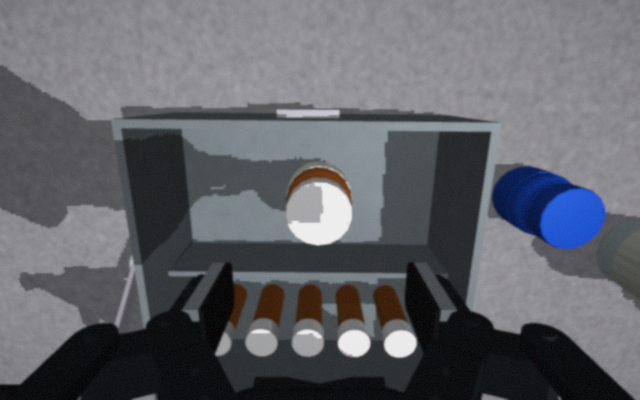

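View pics/z_f.png

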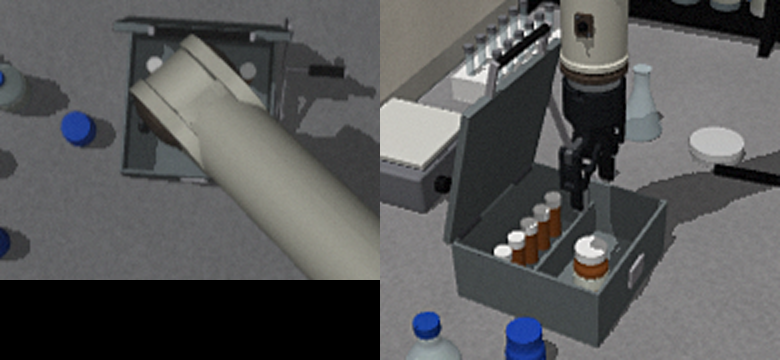

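```bash
python3 -c "
from h import *
s=state();print(np.round(s['joint_pos'],2))
import pickle
P=pickle.load(open('p0.pkl','rb'))
print('flask foot',atz(P['top'],(178,461),20),atz(P['side'],(148,348),0))
print('dishes',atz(P['top'],(226,458),29))
"
cat > fit.py <<'E'
import numpy as np
from scipy.optimize import least_squares
def kn(th,L,a,b,sgn=1):
    lp=np.array([2-12*np.cos(a),60+12*np.sin(a)])
    up=np.array([110-120*np.cos(th+b),95+120*np.sin(th+b)])
    d=up-lp;D=np.hypot(*d);x=(D*D+L*L-89*89)/2/D;h2=L*L-x*x;h=np.sqrt(max(h2,0));u=d/D
    n=np.array([-u[1],u[0]])*sgn
    return lp+x*u+h*n,D,lp
def res(p):
    L,a,b=p
    r=[]
    r+=list((kn(0,L,a,b)[0]-[-98.4,78])/3)
    r+=list((kn(1.09,L,a,b)[0]-[-16,154])/3)
    r+=list((kn(1.325,L,a,b,-1)[0]-[52,129])/4)
    r.append((kn(1.356,L,a,b)[1]-(L+89))/0.7)
    r.append(b/.04); r.append(a/.8)
    return r
s=least_squares(res,[89,0.2,0]);print(s.x,np.round(s.fun,2))
L,a,b=s.x;print("lp",kn(0,L,a,b)[2])
for th in (0,.2,.4,.6,.8,1.0,1.1,1.2,1.3,1.34): print(th,kn(th,L,a,b)[0].round(1))
print(kn(1.325,L,a,b,-1)[0])
E
python3 fit.py
```

```text
[ 0.79  0.68 -1.22  1.91  0.73  1.09  0.78]
flask foot [ 605.9009266  -387.66213121   20.        ] [ 605.96433922 -368.60981566    0.        ]
dishes [ 457.54842273 -370.23367401   29.        ]
[8.87126095e+01 3.28374607e-01 2.37440823e-02] [ 0.52  0.18 -0.11 -0.56 -0.42  0.12 -0.28  0.59  0.41]
lp [-9.35881349 63.87005892]
0 [-96.8  78.5]
0.2 [-92.2  95.7]
0.4 [-82.9 113.5]
0.6 [-69.  129.5]
0.8 [-50.7 142.4]
1.0 [-28.1 150.6]
1.1 [-15.  152.4]
1.2 [ -0.2 152.1]
1.3 [ 17.8 148.3]
1.34 [ 28.1 144.3]
[ 50.33833412 129.49153141]
```

>>> drive_tool:
  increments: "-0.1 -0.2 0.8 0 0 -1;-0.05 -0.6 0.8 0 0 -1;0 -0.7 0.6 0 0 -1;0 -0.7 0.3 0 0 -1;0 -0.7 0.1 0 0 -1;0 -0.7 0 0 0 -1;0 -0.3 0 0 0 -1;0.3 -0.1 0 0 0 -1"
  claw: 0.45

```text
t: 18.82
tcp_pos: [526.0, -221.0, 301.6]
tcp_rot: [-3.072, -0.543, 0.017]
contact_force: [0.4, 0.8, 0.7]
grip_width: 46.8
```

```bash
cat > st.py <<'E'
from knee import *
from fit import kn,s as fs
s=state();R=cv2.Rodrigues(np.array(s["tcp_rot"]))[0]
np.set_printoptions(precision=3,suppress=True)
g=np.array(s["tcp_pos"])-R[:,2]*19
l=loc(g);lp=np.array([-9.36,63.87])
print("t",s["t"],"tcp",s["tcp_pos"].round(1) if hasattr(s["tcp_pos"],'round') else s["tcp_pos"],"grasp local",l.round(1),"r",np.hypot(*(l[[0,2]]-lp)).round(1),"ang",np.arctan2(l[2]-lp[1],-(l[0]-lp[0])).round(3))
F=np.array(s["contact_force"]);print("F loc",np.array([F@ex,F@ey,F[2]]).round(1),"M",np.round(s["moment"],2),"gw",round(s["grip_width"],1));print("xax",R[:,0],"zax",R[:,2],"j",np.round(s["joint_pos"],2))
E
sed -i 's/^s=least/s=least/; s/^L,a,b=s.x;print.*$/L,a,b=s.x/; s/^for th in.*$//; s/^print(kn.*$//; s/;print(s.x.*$//' fit.py; python3 st.py
```

```text
t 18.825 tcp [ 526.  -221.   301.6] grasp local [ -32.4 -244.2  320.6] r 257.7 ang 1.481
F loc [0.4 0.8 0.7] M [-0.    0.03  0.04] gw 46.8
xax [ 0.939  0.343 -0.007] zax [-0.015  0.019 -1.   ] j [ 1.16  0.48 -1.09  1.64  0.42  1.31  0.34]
```

>>> drive_tool:
  increments: "0.45 0 -0.1 0.8 -0.05 -1;0.45 0 -0.3 0.8 -0.05 -1;0.45 0 -0.4 0.8 -0.05 -1;0 0 0 0 0 0"

```text
t: 19.32
tcp_pos: [607.1, -222.2, 244.0]
tcp_rot: [-2.779, 0.123, -0.089]
contact_force: [-0.7, 0.7, -0.9]
grip_width: 47.2
```

```bash
python3 st.py; python3 w.py w6.png
```

```text
t 19.325 tcp [ 607.1 -222.2  244. ] grasp local [  47.2 -246.1  261.7] r 205.8 ang 1.849
F loc [-0.8  0.6 -0.9] M [-0.45  0.12  0.03] gw 47.2
xax [ 0.994 -0.097  0.046] zax [ 0.077  0.348 -0.934] j [ 1.12  0.73 -1.    1.48  0.24  1.24  0.09]
19.325 [ 607.11 -222.21  243.99] [-2.78  0.12 -0.09] [-0.72  0.65 -0.87] 47.241585785350324
[[   1.     -0.      0.      0.8 ]
 [   0.      0.96    0.29  -74.36]
 [  -0.     -0.29    0.96 -142.83]
 [   0.      0.      0.      1.  ]]
```

View pics/w6.png

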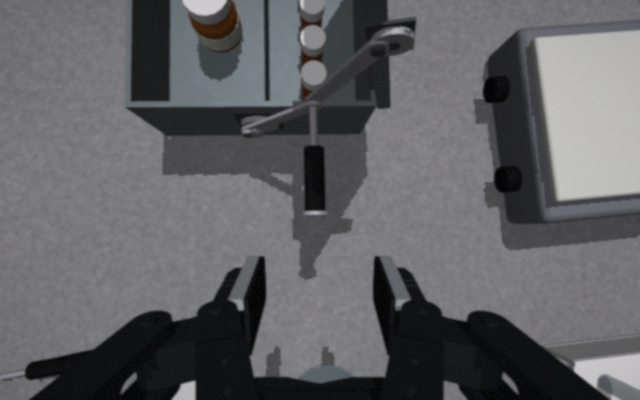

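```bash
python3 -c "
from knee import *
import pickle
s,p=pickle.load(open('w.pkl','rb'))
for l in [(50.3,-180,129.5),(50.3,-155,129.5),(50.3,-205,129.5),(-9.4,-125,63.9),(2,-118,60),(80,-125,211)]: print(l,proj(p,glob(np.array(l,float)),s).round(0))
o,d=ray(p,(180,314.5),s)
# intersect with local y=-180
k=( -180-(o-C)@ey)/(d@ey);print('knob at y=-180',loc(o+k*d))
"
```

```text
(50.3, -180, 129.5) [177. 312.]
(50.3, -155, 129.5) [145. 311.]
(50.3, -205, 129.5) [209. 313.]
(-9.4, -125, 63.9) [132. 246.]
(2, -118, 60) [125. 259.]
(80, -125, 211) [ 58. 366.]
knob at y=-180 [  53.07189782 -180.          112.37270576]
```

```bash
python3 -c "
from knee import *
import pickle
s,p=pickle.load(open('w.pkl','rb'))
for px in [(46,379),(38,397)]:
  o,d=ray(p,px,s)
  for y in (-115,-125):
    k=( y-(o-C)@ey)/(d@ey);X=loc(o+k*d);print(px,X.round(1),np.hypot(X[0]-110,X[2]-95),np.hypot(X[0]-50.3,X[2]-129.5))
im=p['frame'][10:160,220:440];cv2.imwrite('pics/w6z.png',cv2.cvtColor(cv2.resize(im,None,fx=3.5,fy=3.5,interpolation=2),cv2.COLOR_RGB2BGR))
"
```

```text
(46, 379) [  89.3 -115.   205. ] 111.87372789428288 84.9558392544255
(46, 379) [  84.9 -125.   223.8] 131.27653065087017 100.47823153305514
(38, 397) [  97.6 -115.   213.6] 119.25674580965463 96.52115323783028
(38, 397) [  92.4 -125.   231.7] 137.8200614946949 110.50708772587632
```

View pics/w6z.png

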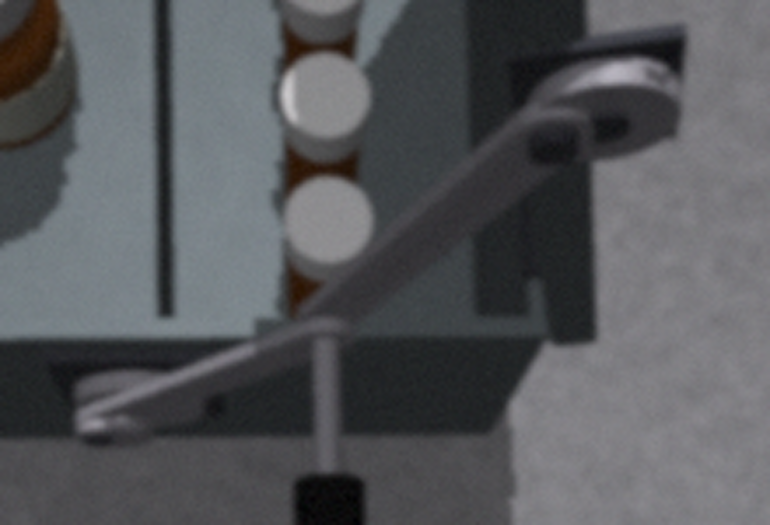

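>>> drive_tool:
  increments: "0.04 0.25 -0.6 0 0.4 0;0.04 0.25 -0.6 0 0 0;0.02 0.15 -0.4 0 0 0;0 0 0 0 0 0"

```text
t: 19.88
tcp_pos: [613.1, -175.4, 153.1]
tcp_rot: [-2.791, 0.107, -0.014]
contact_force: [0.2, 0.7, 0.1]
grip_width: 46.8
```

```bash
python3 st.py; python3 w.py w7.png
```

```text
t 19.875 tcp [ 613.1 -175.4  153.1] grasp local [  51.  -198.8  171. ] r 123.0 ang 2.084
F loc [0.1 0.7 0.1] M [-0.35 -0.01  0.04] gw 46.8
xax [ 0.997 -0.076 -0.003] zax [ 0.023  0.34  -0.94 ] j [ 1.01  0.81 -0.93  1.55  0.31  1.12  0.02]
19.875 [ 613.13 -175.35  153.14] [-2.79  0.11 -0.01] [0.18 0.69 0.12] 46.79811295186848
[[   1.     -0.      0.      0.78]
 [   0.      0.96    0.29  -74.36]
 [  -0.     -0.29    0.96 -142.87]
 [   0.      0.      0.      1.  ]]
```

View pics/w7.png

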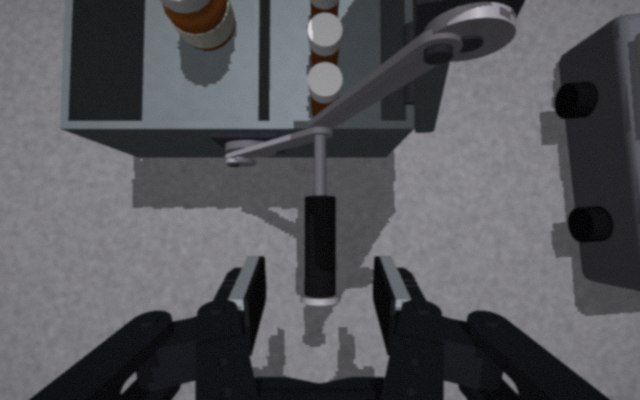

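>>> drive_tool:
  increments: "0 0.12 -0.4 0 0 0;0 0.06 -0.25 0 0 0;0 0 0 0 0 0"

```text
t: 20.3
tcp_pos: [616.9, -166.7, 120.7]
tcp_rot: [-2.798, 0.104, -0.028]
contact_force: [-0.2, -0.5, -0.1]
grip_width: 46.9
```

```bash
python3 st.py
```

```text
t 20.3 tcp [ 616.9 -166.7  120.7] grasp local [  54.  -189.8  138.6] r 97.9 ang 2.274
F loc [-0.1 -0.5 -0.1] M [-0.33  0.01 -0.04] gw 46.9
xax [ 0.997 -0.075  0.007] zax [ 0.032  0.334 -0.942] j [ 0.99  0.84 -0.91  1.58  0.34  1.05  0.  ]
```

>>> drive_tool:
  increments: "-0.06 0.03 -0.15 0 0.05 0;-0.01 0 -0.02 0 0 0;0 0 0 0 0 0"

```text
t: 20.68
tcp_pos: [613.7, -166.2, 112.1]
tcp_rot: [-2.799, 0.106, -0.022]
contact_force: [-0.5, -0.6, 0.0]
grip_width: 46.7
```

```bash
python3 st.py; python3 w.py w8.png
```

```text
t 20.675 tcp [ 613.7 -166.2  112.1] grasp local [  50.8 -189.5  130.1] r 89.5 ang 2.309
F loc [-0.5 -0.6  0. ] M [-0.36 -0.01  0.03] gw 46.7
xax [ 0.997 -0.076  0.003] zax [ 0.028  0.333 -0.943] j [ 0.99  0.85 -0.91  1.59  0.34  1.04  0.  ]
20.675 [ 613.68 -166.24  112.14] [-2.8   0.11 -0.02] [-0.53 -0.59  0.05] 46.72756199427697
[[   1.     -0.      0.      0.79]
 [   0.      0.96    0.29  -74.36]
 [  -0.     -0.29    0.96 -142.87]
 [   0.      0.      0.      1.  ]]
```

View pics/w8.png

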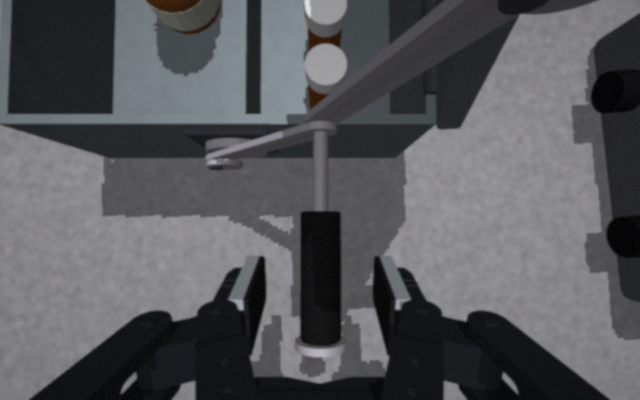

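>>> drive_tool:
  increments: "0 0 0 0 0 0;0 0 0 0 0 0;0 0 0 0 0 0"
  claw: 1

```text
t: 21.1
tcp_pos: [614.1, -166.5, 112.5]
tcp_rot: [-2.8, 0.107, -0.024]
contact_force: [1.0, 1.3, -1.4]
grip_width: 14.4
```

```bash
python3 st.py
```

```text
t 21.1 tcp [ 614.1 -166.5  112.5] grasp local [  51.2 -189.8  130.4] r 90.0 ang 2.31
F loc [ 0.9  1.3 -1.4] M [-0.37  0.05  0.03] gw 14.4
xax [ 0.997 -0.077  0.004] zax [ 0.029  0.332 -0.943] j [ 0.99  0.85 -0.91  1.59  0.34  1.04  0.  ]
```

>>> drive_tool:
  increments: "-0.05 0.003 0.045 0 0 0;-0.051 0.003 0.043 0 0 0;-0.053 0.003 0.04 0 0 0"

```text
t: 21.48
tcp_pos: [604.5, -165.8, 120.1]
tcp_rot: [-2.799, 0.107, -0.024]
contact_force: [1.3, 0.6, -1.6]
grip_width: 14.2
```

```bash
python3 st.py
```

```text
t 21.475 tcp [ 604.5 -165.8  120.1] grasp local [  41.6 -189.7  138. ] r 90.0 ang 2.173
F loc [ 1.3  0.7 -1.6] M [-0.39 -0.15 -0.12] gw 14.2
xax [ 0.997 -0.077  0.004] zax [ 0.029  0.333 -0.943] j [ 1.01  0.83 -0.92  1.61  0.34  1.04  0.  ]
```

>>> drive_tool:
  increments: "-0.056 0.004 0.037 0 0 0;-0.057 0.004 0.034 0 0 0;-0.059 0.004 0.032 0 0 0;-0.06 0.004 0.029 0 0 0"

```text
t: 21.98
tcp_pos: [588.9, -164.6, 128.7]
tcp_rot: [-2.799, 0.106, -0.022]
contact_force: [0.6, 0.3, -1.7]
grip_width: 14.0
```

```bash
python3 st.py
```

```text
t 21.975 tcp [ 588.9 -164.6  128.7] grasp local [  26.  -189.5  146.6] r 90.0 ang 1.975
F loc [ 0.6  0.3 -1.7] M [-0.37 -0.03 -0.02] gw 14.0
xax [ 0.997 -0.076  0.003] zax [ 0.028  0.333 -0.943] j [ 1.04  0.8  -0.93  1.65  0.32  1.04  0.01]
```

>>> drive_tool:
  increments: "-0.08 0.005 0.032 0 0 0;-0.095 0.006 0.031 0 0 0;-0.097 0.006 0.025 0 0 0;-0.098 0.006 0.018 0 0 0;-0.1 0.007 0.012 0 0 0"

```text
t: 22.6
tcp_pos: [557.9, -162.2, 136.0]
tcp_rot: [-2.799, 0.106, -0.02]
contact_force: [-0.8, 0.8, -3.5]
grip_width: 13.8
```

```bash
python3 st.py; python3 ts.py g
```

```text
t 22.6 tcp [ 557.9 -162.2  136. ] grasp local [  -5.  -189.3  153.9] r 90.2 ang 1.619
F loc [-0.9  0.7 -3.5] M [-0.4   0.12  0.05] gw 13.8
xax [ 0.997 -0.076  0.001] zax [ 0.026  0.333 -0.943] j [ 1.1   0.75 -0.96  1.72  0.31  1.02  0.02]
```

View pics/z_g.png

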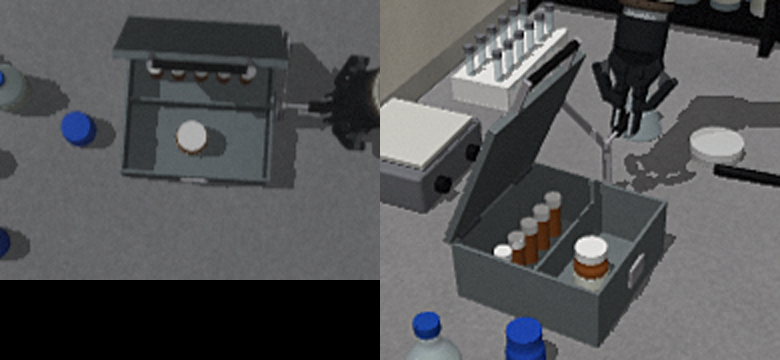

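>>> drive_tool:
  increments: "-0.115 0.008 0 0 0 0;-0.117 0.008 -0.008 0 0 0;-0.116 0.008 -0.018 0 0 0;-0.114 0.008 -0.026 0 0 0;-0.112 0.008 -0.035 0 0 0;-0.11 0.008 -0.043 0 0 0"

```text
t: 23.45
tcp_pos: [512.7, -158.8, 126.9]
tcp_rot: [-2.799, 0.105, -0.016]
contact_force: [-0.2, 1.7, -7.5]
grip_width: 13.8
```

```bash
python3 st.py
```

```text
t 23.45 tcp [ 512.7 -158.8  126.9] grasp local [ -50.4 -189.   144.8] r 90.7 ang 1.102
F loc [-0.3  1.7 -7.5] M [-0.52  0.02  0.01] gw 13.8
xax [ 0.997 -0.075 -0.002] zax [ 0.023  0.334 -0.942] j [ 1.17  0.71 -0.98  1.83  0.29  0.97  0.05]
```

>>> drive_tool:
  increments: "-0.1 0.007 -0.055 0 0 0;-0.097 0.007 -0.064 0 0 0;-0.09 0.006 -0.07 0 0 0;-0.085 0.006 -0.077 0 0 0;-0.078 0.005 -0.084 0 0 0"

```text
t: 24.08
tcp_pos: [482.9, -156.6, 103.6]
tcp_rot: [-2.798, 0.105, -0.014]
contact_force: [-0.7, 2.1, -8.8]
grip_width: 14.3
```

```bash
python3 st.py
```

```text
t 24.075 tcp [ 482.9 -156.6  103.6] grasp local [ -80.2 -188.9  121.5] r 91.3 ang 0.683
F loc [-0.9  2.  -8.8] M [-0.55  0.    0.06] gw 14.3
xax [ 0.997 -0.074 -0.003] zax [ 0.022  0.334 -0.942] j [ 1.21  0.71 -0.97  1.9   0.31  0.91  0.06]
```

>>> drive_tool:
  increments: "-0.06 0.004 -0.08 0 0 0;-0.055 0.004 -0.083 0 0 0;-0.05 0.003 -0.087 0 0 0;-0.044 0.003 -0.09 0 0 0"

```text
t: 24.58
tcp_pos: [469.2, -155.7, 81.4]
tcp_rot: [-2.798, 0.105, -0.013]
contact_force: [-0.1, 1.4, -7.7]
grip_width: 14.0
```

```bash
python3 st.py; python3 ts.py h
```

```text
t 24.575 tcp [ 469.2 -155.7   81.4] grasp local [ -93.9 -189.    99.3] r 91.7 ang 0.397
F loc [-0.1  1.4 -7.7] M [-0.58  0.1   0.08] gw 14.0
xax [ 0.997 -0.074 -0.003] zax [ 0.022  0.334 -0.942] j [ 1.21  0.73 -0.95  1.94  0.33  0.86  0.06]
```

View pics/z_h.png

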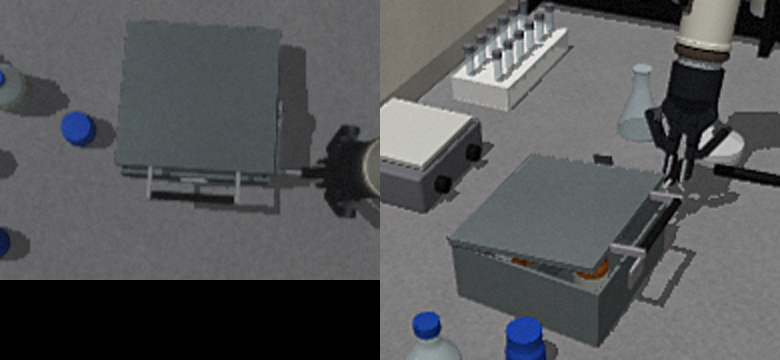

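>>> drive_tool:
  increments: "-0.019 0.001 -0.047 0 0 0;-0.018 0.001 -0.047 0 0 0;-0.016 0.001 -0.048 0 0 0"

```text
t: 25.05
tcp_pos: [465.5, -155.5, 71.9]
tcp_rot: [-2.798, 0.105, -0.012]
contact_force: [-0.3, 1.7, -10.7]
grip_width: 14.0
```

```bash
python3 st.py
```

```text
t 25.05 tcp [ 465.5 -155.5   71.9] grasp local [ -97.6 -189.    89.8] r 91.9 ang 0.286
F loc [ -0.5   1.7 -10.7] M [-0.79  0.06  0.12] gw 14.0
xax [ 0.997 -0.074 -0.004] zax [ 0.021  0.334 -0.942] j [ 1.21  0.74 -0.94  1.95  0.34  0.84  0.06]
```

>>> drive_tool:
  increments: "-0.013 0.001 -0.048 0 0 0;-0.012 0.001 -0.048 0 0 0"

```text
t: 25.3
tcp_pos: [464.5, -155.5, 66.3]
tcp_rot: [-2.798, 0.105, -0.013]
contact_force: [-1.9, -0.2, 2.3]
grip_width: 14.3
```

>>> drive_tool:
  increments: "-0.01 0.001 -0.04 0 0 0"

```text
t: 25.42
tcp_pos: [464.5, -155.6, 64.9]
tcp_rot: [-2.798, 0.105, -0.014]
contact_force: [-4.7, -0.2, 7.8]
grip_width: 14.3
```

>>> drive_tool:
  increments: "-0.006 0 -0.03 0 0 0"

```text
t: 25.55
tcp_pos: [464.6, -155.7, 64.3]
tcp_rot: [-2.799, 0.105, -0.014]
contact_force: [-6.2, 0.0, 11.2]
grip_width: 14.2
```

```bash
python3 st.py;python3 ts.py i
```

```text
t 25.55 tcp [ 464.6 -155.7   64.3] grasp local [ -98.6 -189.3   82.2] r 91.1 ang 0.203
F loc [-6.2 -0.4 11.2] M [0.36 1.11 0.52] gw 14.2
xax [ 0.997 -0.075 -0.003] zax [ 0.022  0.334 -0.942] j [ 1.2   0.75 -0.93  1.96  0.35  0.83  0.06]
```

View pics/z_i.png

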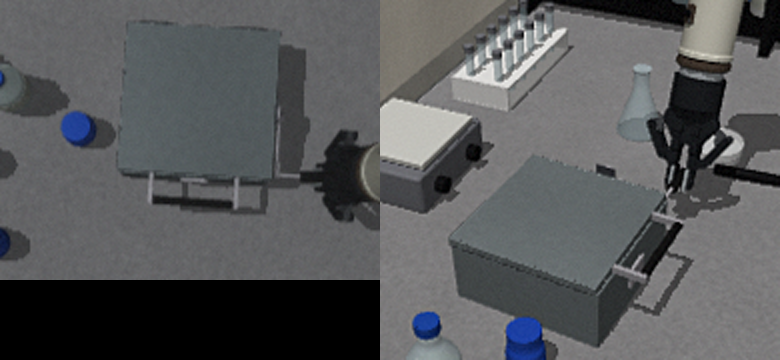

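>>> drive_tool:
  increments: "0.015 0 0.025 0 0 0;0 0 0 0 0 0"

```text
t: 25.9
tcp_pos: [464.8, -155.8, 67.3]
tcp_rot: [-2.8, 0.104, -0.012]
contact_force: [-2.1, 1.6, -1.1]
grip_width: 14.4
```

>>> drive_tool:
  increments: "0 0 0 0 0 0;0 0 0 0 0 0;0 0 0 0 0 0"
  claw: 0.45

```text
t: 26.28
tcp_pos: [468.2, -157.1, 68.6]
tcp_rot: [-2.801, 0.106, -0.021]
contact_force: [-0.3, 0.2, -0.1]
grip_width: 46.6
```

>>> drive_tool:
  increments: "0 -0.15 0.4 0 0 0;0 -0.3 0.8 0 0 0;0 -0.4 0.8 0 0 0;0 -0.6 0.2 0 0 0;0 0 0 0 0 0"

```text
t: 26.9
tcp_pos: [469.1, -246.6, 205.3]
tcp_rot: [-2.801, 0.106, -0.025]
contact_force: [-0.7, 0.7, -0.0]
grip_width: 46.6
```

```bash
python3 st.py;python3 ts.py j lid_bar_mid; python3 -c "
from h import *
import pickle
a=pickle.load(open('p0.pkl','rb'));b=pickle.load(open('p_j.pkl','rb'))
for n,sl in [('top',np.s_[140:250,195:405]),('side',np.s_[150:300,220:380])]:
  d=np.abs(a[n]['frame'].astype(int)-b[n]['frame']).sum(2)
  print(n,(d[sl]>90).sum()); cv2.imwrite('pics/d_'+n+'.png',np.clip(d,0,255).astype(np.uint8))
"
```

```text
t 26.9 tcp [ 469.1 -246.6  205.3] grasp local [ -87.9 -279.6  223.2] r 177.7 ang 1.113
F loc [-0.7  0.6 -0. ] M [-0.29  0.03 -0.02] gw 46.6
xax [ 0.997 -0.076  0.005] zax [ 0.03   0.331 -0.943] j [ 1.38  0.63 -1.05  1.75  0.24  1.17  0.22]
lid_bar_mid top [([234.3, 327.3], 0.47)]
lid_bar_mid side [([206.4, 357.7], 0.57)]
top 357
side 527
```

View pics/side_j.png

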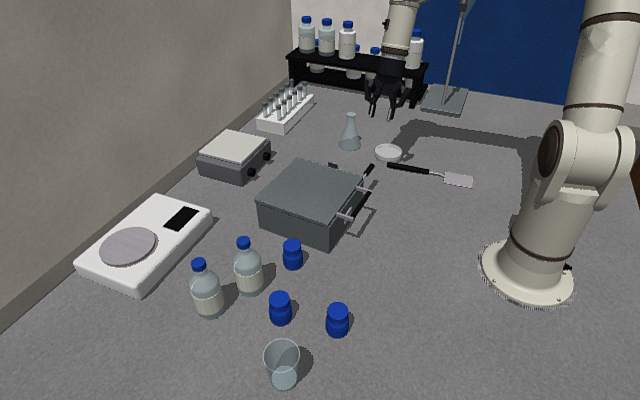

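View pics/d_side.png

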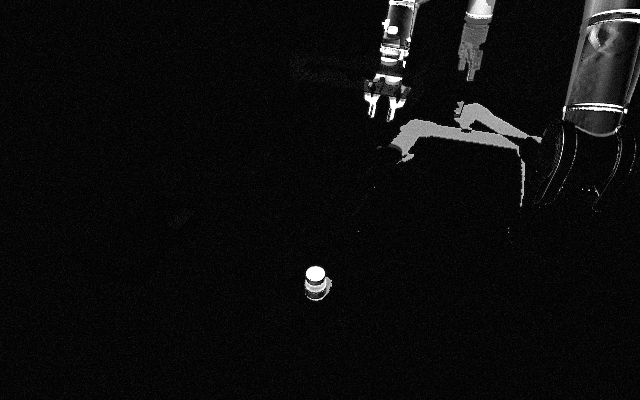

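View pics/d_top.png

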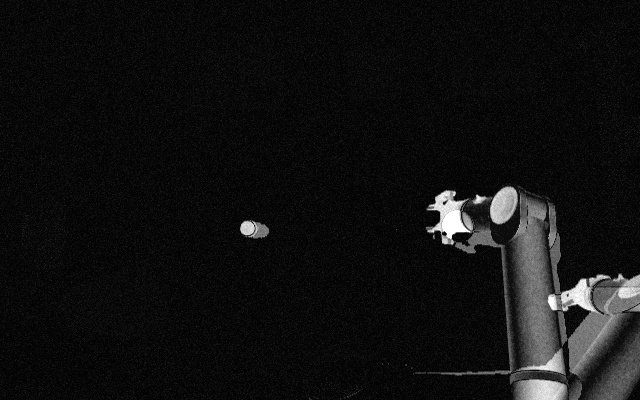

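```bash
python3 -c "
from plant import *
print(job_done())"
```

```text
the job is handed in; nothing more can be done
None
```

The jar is standing upright in the free front bay, the lid is shut, and the job is handed in at about 27 s of the 72 s allowed.

- **Opening the lid:** I lifted it by the bar until the stay stretched out at about 1.36 rad, where I felt 5–7 N. Then I eased it back and it locked at about 1.33 rad. After I let go, the camera showed the lid holding itself up.
- **Placing the jar:** I set the amber jar down near the bay's centre until I felt the floor take its weight. The pictures showed it upright before I closed the lid.
- **Closing the lid:** I held the knob, broke the stay through its line and led it round its circle until the lid sat down. The wrist force peaked at about 13 N as the lid seated, when I pressed on slightly too far. I eased that to about zero before releasing.

**Last checks:** Comparing the start and end pictures from the side and top cameras, only the jar and the robot (with their shadows) had changed. The lid, bar, knob and all the bystanders were where they started. The robot was clear of everything, with about zero force on the wrist.

I did not measure the bracket against its mark directly. That it did not slip rests on the low forces at the bar and the unchanged final pictures. No check failed. The only mismatch was one view of the locked stay, where its upper pivot showed about 5 mm from where my stay model put it. I put that down to the model, and the knob still followed its circle to within about 2 mm.

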